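# Swap the board in the bench tester

### The job

The test is finished: turn the load dial on the tester right down to its anticlockwise stop, and only then lift the clear hinged cover all the way back until it rests on its stops, without letting it slam. Take the tested power-supply board out of the tester and lay it flat in the black tray beside the board already there, then lay the waiting board (the one lying by itself on the bench behind the white bin) in the tester's nest in its place, both with the green solder side up. Leave the cover open and do not disturb the other things on the bench.

Things in the scene. Friction and masses are not known exactly. Their poses are not given: they have to be found in the camera images.
- tester: Fixed bench tester, grey steel case 190 (x) x 215 (y) x 76 mm high. Origin on the bench under it, halfway along x; y runs from -105 to +110 mm; x points from its front to its hinge side, z up. Its +y part is a deck with the dial and a meter; its -y part is a well 141 (x) x 112 (y) mm under the cover, floor 30 mm and rim 76 mm above the bench.
- nest (a point): Board seat: top middle of a black rest block (110 x 34 mm), 40 mm above the bench, at (-7.5, -38) mm in the tester's frame; axes as the tester's. A board lies here along the tester's x, its plate at 61-63 mm. White corner guides with sloped tops, 70 mm above the bench, leave it 2.5 mm each side; the middle 75 mm of its long sides is free, with 36 mm beside for a finger, down to the well floor.
- cover_hinge (a point): Middle of the cover's hinge line at the back of the tester, 82 mm above the bench; the hinge runs along the tester's y. Fixed; axes as the tester's.
- cover_handle (a point): Centre of the cross bar of the black pull handle in front of the cover: bar 44 mm long along the tester's y, 13 x 13 mm, flat ends, on two legs; 207 mm from the hinge line. Closed, it stands 36 mm ahead of the case's front at 83 mm above the bench with nothing beneath it. Turns with the cover.
- cover (a joint): Angle of the cover (aluminium frame 174 x 126 x 10 mm with a clear panel, about 0.35 kg), rad: 0 closed, 1.83 resting on the two dark steel back stops. It opens up and away from the robot and falls shut by itself unless it is past about 1.6 rad.
- dial_grip (a point): Middle of the bar grip of the black load dial on the deck: bar 36 mm long, 10 mm wide, from 6 to 28 mm above the deck (84 to 106 mm above the bench); this point is 99 mm above the bench. Its x runs along the bar towards the white pointer line, z up.
- dial (a joint): Angle of the load dial, rad: 0 at its anticlockwise stop (least load), growing clockwise seen from above, to 4.71. Stays where it is left.
- board_tested: Power-supply board in the tester's nest: green plate 40 (x) x 105 (y) x 2 mm on top, its components hanging below, 23 mm high in all, 45 g. Origin at the centre of its underside (the component tops); y along its length, z up out of the green side. Grip it across its width by the long edges of the plate, 21 to 23 mm above the origin.
- board_next: The waiting board, same kind, origin and axes, lying by itself on the bench behind the white bin. It may go into the nest either way round.
- tray: Black plastic tray for tested boards, fixed: 203 (x) x 152 (y) mm over its rim, 21 mm high, inside 189 x 139 mm. Origin at the centre of its underside, floor 3 mm above it, z up. The board already in it lies along y in its +x half; its -x half is empty.
- board_done: The tested board already in the tray, same kind, origin and axes. Leave it where it is.
- phone: Black telephone 168 x 81 x 9 mm lying on the brown cloth. Leave it alone.
- tape: Roll of tape, 100 mm across, 25 mm high, on the bench. Leave it alone.
- transformer_a: Small transformer block 39 x 38 x 28 mm on the bench. Leave it alone.

How it is judged:
By the outcome, as a careful person would: the job done as asked, in the order asked, and still so for the second after the job is handed in, with the robot touching nothing.
It also fails if it takes over 72 s, if anything falls off the work surface, if the arm or the gripper's body presses on something with over 40 N, if the wrist force passes 120 N, or if a joint passes its speed limit or range.

### The arm

A 7-joint arm with a two-finger parallel gripper is mounted at the origin on a cart in front of the work surface, level with it; the furniture and walls round the work are solid. World frame = base frame: x ahead of the robot, y to its left, z up, the work surface at z = 0. Lengths are in m, angles in rad, forces in N, time in s.
With the tool pointing down it reaches from about 0.425 to 0.825 m from the base axis. Payload 3.6 kg.
Tool frame: the origin (TCP) lies on the centre line of the jaws, within the pads' length; the fingertips stand 25 mm ahead of it and the grasp point (between the pads) lies 6 mm ahead of it; z points along the fingers, y is the line along which they close (so a half turn about z gives the same grasp; the last joint's range is limited). The gripper opens to 93 mm and grips with 3 to 60 N. Pads are 15 mm wide; open, the fingers measure 128 mm over their backs; the gripper's body (75 mm by 188 mm) begins 65 mm behind the grasp point.
Start: joints at [1.308, 0.615, -0.013, 1.423, 0.008, 1.103, -0.04], TCP at [0.152, -0.632, 0.244] pointing down, gripper open.
Joint ranges: [-3.12, 3.12], [-0.3, 2.06], [-1.34, 1.32], [0.26, 2.42], [-1.36, 4.5], [0.01, 1.98], [-2.84, 2.84]. Speed limits (rad/s): [2.79, 2.79, 3.14, 3.14, 3.14, 3.14, 3.14].

### API

Orientations are given as a unit quaternion [x, y, z, w].
In Python, from plant import monitor, get_image, env gives the robot as it stands. The module is installed in compiled form; this text tells all that it offers.
- The arm moves only by the tool servo_tool, never from a script. Its argument "targets" is a list that holds one entry, the list of rows, each a list of 5 numbers: the shift along the world's x, y, z in m, then the turn about the world's z in degrees, then the opening, from 0 (shut) to 1 (fully open). A call has exactly 10 rows; each row is the pose to reach, as a shift and turn from the pose commanded when the call began; what a row does not reach only later rows make up. A row lasts 1/12 s, in which the tool goes at most 41.7 mm and 7.16 degrees, less where a joint would pass 70% of its speed; a pose out of reach is approached as far as the arm can. A call with a gripper value outside its range is refused whole. The fingers move at their own pace and stop on an object; "newtons" is the grip in N (left out, the last holds). Time passes only in rows, so rows that repeat a pose let the fingers close, or fill a call up. It gives the time, the measured TCP pose, the force, the opening and the grip force at its end, in the units of the state.
- monitor.state(): the state, without advancing time (a new reading comes with each control period).
- get_image(name): name is "side" or "top" or "wrist"; returns a dict with "color" (420x560x3 uint8, red, green, blue), "camera_matrix" (3x3 intrinsics, pixels), "position" and "rotation" of the camera in the world. Camera axes: x right, y up, looking along -z (the intrinsics and any distortion apply to the point x, -y, -z); pixel columns grow to the right and rows downward; lengths in m; the calibration is good to about 2 mm. A picture is of the moment at which its call begins. There is no depth.
- env.sign_off(): hands the job in; it is judged then, once.
The state is a dict: "time_s": time; "q": joint angles; "qd": joint speeds; "tau": joint torques, N m; "ee_pos": TCP position; "ee_rot": TCP orientation; "ft_force": force on the tool from outside, world axes, zero at the start; "torque": the same for the moment, N m; "opening": finger opening in m; "gripper_force": force on a finger pad.
Only numpy, scipy, OpenCV 4.12 (cv2) and the standard library are available. Lean on these libraries where they do the work, as an engineer would, in place of code of your own. Each camera call takes 0.05 s, during which the arm holds its last target. There are 200 camera calls.

## Working session

There is one attempt and no reset: what is moved stays moved. The work goes in short steps, Python scripts to look and compute and a tool call to move; the robot and the scene stay as the last step left them, time stands still between calls to the robot, and variables do not carry over. Pictures are saved under pics/ and viewed, at most 10 in all, crops included, and the job is handed in when it is done.

Besides the shell and the picture viewer there is one more tool, called by a JSON object that holds its "fn" and its "kwargs", one argument or row to a line. servo_tool: Moves the arm, as the interface text tells. Its arguments: {"type":"object","properties":{"targets":{"type":"array","items":{"type":"array","items":{"type":"array","items":{"type":"number"}}}},"newtons":{"type":"number"}},"required":["targets"]}

```bash
mkdir -p pics; python3 - <<'E'
from plant import monitor,get_image,env
import cv2,numpy as np,pickle
s=monitor.state();print({k:np.round(v,3) for k,v in s.items()})
for n in("side","top","wrist"):
    d=get_image(n);pickle.dump(d,open(f"pics/{n}0.pkl","wb"))
    cv2.imwrite(f"pics/{n}0.png",cv2.resize(d["color"][:,:,::-1],(800,600),interpolation=cv2.INTER_CUBIC))
    print(n,d.keys(),d["camera_matrix"],d["position"],d["rotation"])
E
```

```text
{'time_s': np.float64(0.0), 'q': array([ 1.308,  0.616, -0.013,  1.425,  0.008,  1.103, -0.04 ]), 'qd': array([-0.   , -0.   ,  0.   ,  0.001,  0.001, -0.002,  0.001]), 'tau': array([ 0.0000e+00, -4.5893e+01,  2.0900e-01, -1.6574e+01, -6.1000e-02,
        2.0000e-02,  0.0000e+00]), 'ee_pos': array([ 0.152, -0.631,  0.242]), 'ee_rot': array([ 0.993,  0.118, -0.   , -0.001]), 'ft_force': array([ 0.417,  0.014, -0.4  ]), 'torque': array([0.021, 0.015, 0.02 ]), 'gripper_force': np.float64(0.0), 'opening': np.float64(0.093)}
side dict_keys(['color', 'camera_matrix', 'position', 'rotation']) [[473.36066257   0.         285.52545197]
 [  0.         473.36066257 202.12811705]
 [  0.           0.           1.        ]] [ 0.35420777 -0.97793014  0.72577968] [ 0.47625003 -0.03716794 -0.08376341  0.87452167]
top dict_keys(['color', 'camera_matrix', 'position', 'rotation']) [[455.95727371   0.         279.42077226]
 [  0.         455.95727371 208.20021805]
 [  0.           0.           1.        ]] [0.36306266 0.01413759 1.45793038] [-0.03572389  0.04558656  0.71174673 -0.70004448]
wrist dict_keys(['color', 'camera_matrix', 'position', 'rotation']) [[316.97970438   0.         280.0485669 ]
 [  0.         316.97970438 206.97888516]
 [  0.           0.           1.        ]] [ 0.22350112 -0.61489895  0.38354455] [-0.10454522  0.08330776 -0.61279543  0.77885292]
```

View pics/top0.png

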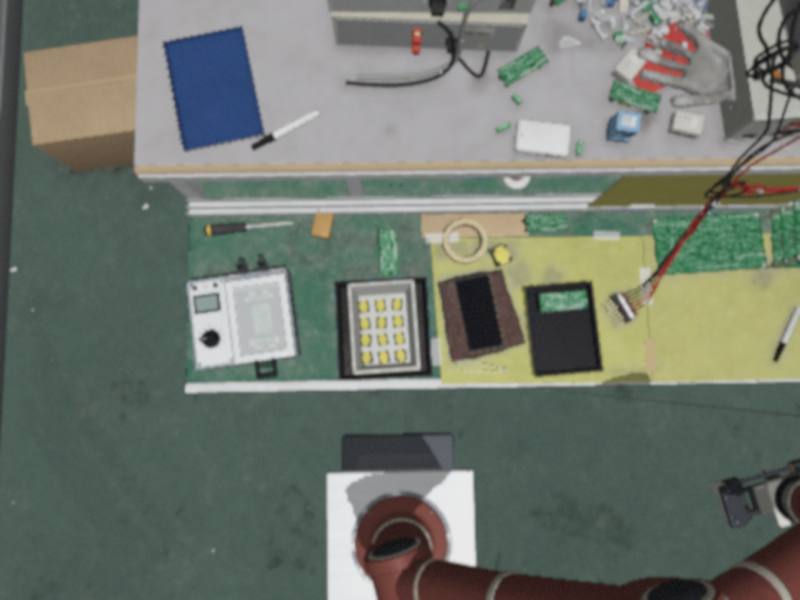

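View pics/side0.png

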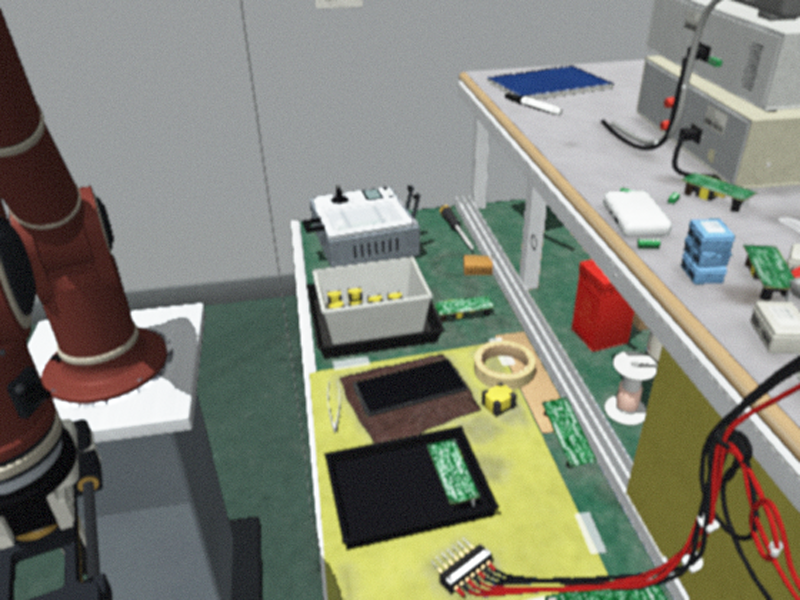

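The top view has image up = +x and image left = +y. The tester is at about (245,318), the dial at (208,338), the handle at (265,368), the waiting board at (388,252) and the tray at (563,328). I'll compute rough positions next.

```bash
cat > h.py <<'E'
import numpy as np,cv2,pickle
from scipy.spatial.transform import Rotation as R
def ray(d,uv,s=10/7):
    K=d["camera_matrix"];u,v=(np.array(uv,float)+.5)/s-.5
    r=np.array([(u-K[0,2])/K[0,0],-(v-K[1,2])/K[1,1],-1.])
    return np.array(d["position"]),R.from_quat(d["rotation"]).apply(r)
def atz(d,uv,z,s=10/7):
    p,r=ray(d,uv,s);return p+r*(z-p[2])/r[2]
def tri(obs):  # [(d,uv,scale)]
    A=np.zeros((3,3));b=np.zeros(3);L=[]
    for d,uv,s in obs:
        p,r=ray(d,uv,s);r=r/np.linalg.norm(r);M=np.eye(3)-np.outer(r,r);A+=M;b+=M@p;L.append((M,p))
    x=np.linalg.solve(A,b);return x,[round(1e3*np.linalg.norm(M@(x-p)),1) for M,p in L]
def proj(d,X):
    K=d["camera_matrix"];c=R.from_quat(d["rotation"]).inv().apply(np.atleast_2d(X)-np.array(d["position"]))
    return np.c_[K[0,2]+K[0,0]*c[:,0]/-c[:,2],K[1,2]+K[1,1]*-c[:,1]/-c[:,2]]
def load(n):return pickle.load(open(f"pics/{n}.pkl","rb"))
def snap(n,name):
    from plant import get_image
    d=get_image(n);pickle.dump(d,open(f"pics/{name}.pkl","wb"));return d
def crop(d,x0,y0,x1,y1,s):
    return cv2.resize(d["color"][y0:y1,x0:x1,::-1],None,fx=s,fy=s,interpolation=cv2.INTER_CUBIC)
E
python3 - <<'E'
from h import *
t=load("top0");w=load("wrist0");s=load("side0")
for n,uv,z in [("dial",(208,338),.1),("handle",(265,368),.083),("tFL",(195,368),.076),("tFR",(298,357),.076),("tBL",(188,280),.076),("tBR",(288,267),.076),("bnA",(388,230),.023),("bnB",(388,274),.023),("tray1",(527,286),.021),("tray2",(592,283),.021),("tray3",(534,376),.021),("tray4",(601,371),.021),("shelfedge",(300,170),.3)]:
    print(n,atz(t,uv,z).round(3))
# shelf front edge height from two views: side (470,75)=front left corner; top (138,172)
print(tri([(t,(138,172),10/7),(s,(466,77),10/7)]))
print("shelf near", tri([(t,(569,148),10/7),(s,(663,243),10/7)]))
E
```

```text
dial [0.442 0.393 0.1  ]
handle [0.378 0.277 0.083]
tFL [0.381 0.425 0.076]
tFR [0.4   0.209 0.076]
tBL [0.568 0.444 0.076]
tBR [0.592 0.231 0.076]
bnA [0.682 0.016 0.023]
bnB [0.582 0.017 0.023]
tray1 [ 0.551 -0.293  0.021]
tray2 [ 0.555 -0.438  0.021]
tray3 [ 0.351 -0.3    0.021]
tray4 [ 0.359 -0.448  0.021]
shelfedge [0.734 0.174 0.3  ]
(array([0.73750482, 0.46456225, 0.30912456]), [np.float64(5.7), np.float64(5.7)])
shelf near (array([ 0.77487993, -0.32094766,  0.31660464]), [np.float64(11.0), np.float64(11.0)])
```

{"fn": "servo_tool", "kwargs": {
  "targets": [
    [[0.03,0.03,0.01,-1,1],[0.06,0.06,0.02,-2,1],[0.09,0.09,0.03,-3,1],[0.12,0.12,0.03,-4,1],[0.15,0.15,0.03,-5,1],[0.18,0.18,0.03,-6,1],[0.21,0.21,0.03,-7,1],[0.24,0.24,0.03,-8,1],[0.25,0.27,0.03,-8,1],[0.25,0.27,0.03,-8,1]]
  ]
}}

```text
time_s: 0.98
ee_pos: [0.4088, -0.3517, 0.2734]
ee_rot: [0.998, 0.057, 0.002, -0.004]
ft_force: [1.1, 0.8, 0.2]
opening: 0.0932
gripper_force: 0.0
```

```bash
python3 - <<'E'
from h import *
from plant import monitor
d=snap("wrist","w_tray");s=monitor.state();print(s["time_s"],s["ee_pos"],s["q"].round(2) if hasattr(s["q"],'round') else s["q"])
cv2.imwrite("pics/w_tray.png",crop(d,0,0,560,420,10/7))
E
```

```text
1.0333 [ 0.4059008  -0.35630662  0.2734443 ] [ 0.7   0.41 -0.03  1.7   0.01  1.03 -0.79]
```

{"fn": "servo_tool", "kwargs": {
  "targets": [
    [[0.02,0.03,0,0,1],[0.05,0.06,0,0,1],[0.06,0.1,0,0,1],[0.07,0.14,0,0,1],[0.08,0.18,0,0,1],[0.08,0.22,0,0,1],[0.08,0.26,0,0,1],[0.08,0.3,0,0,1],[0.08,0.34,0,0,1],[0.08,0.36,0,0,1]]
  ]
}}

```text
time_s: 1.87
ee_pos: [0.482, 0.0026, 0.2737]
ee_rot: [0.999, 0.051, 0.0, -0.001]
ft_force: [-0.4, 0.4, 0.4]
opening: 0.0932
gripper_force: 0.0
```

```bash
python3 - <<'E'
from h import *
from plant import monitor
d=snap("wrist","w_mid");s=monitor.state();print(s["time_s"],s["ee_pos"],np.round(s["q"],2))
cv2.imwrite("pics/w_mid.png",crop(d,0,0,560,420,10/7))
E
```

```text
1.9167 [0.4821659  0.00564191 0.27376106] [ 0.04  0.33 -0.13  1.85  0.05  0.97 -1.57]
```

{"fn": "servo_tool", "kwargs": {
  "targets": [
    [[0.0,0.03,0,0,1],[0.0,0.07,-0.01,0,1],[-0.01,0.11,-0.02,0,1],[-0.02,0.15,-0.03,0,1],[-0.03,0.19,-0.04,0,1],[-0.04,0.23,-0.05,0,1],[-0.05,0.27,-0.06,0,1],[-0.06,0.3,-0.07,0,1],[-0.07,0.32,-0.08,0,1],[-0.07,0.32,-0.08,0,1]]
  ]
}}

```text
time_s: 2.75
ee_pos: [0.4092, 0.3222, 0.1917]
ee_rot: [0.999, 0.053, -0.002, -0.001]
ft_force: [-0.1, 0.1, -0.2]
opening: 0.0931
gripper_force: 0.0
```

```bash
python3 - <<'E'
from h import *
from plant import monitor
d=snap("wrist","w_test");s=monitor.state();print(s["time_s"],s["ee_pos"],s["ee_rot"],np.round(s["q"],2))
cv2.imwrite("pics/w_test.png",crop(d,0,0,560,420,10/7))
E
```

```text
2.8 [0.4112891  0.31919053 0.19239687] [ 9.98718122e-01  5.06000666e-02 -1.21070963e-03  5.29094496e-04] [-0.57  0.48 -0.19  1.86  0.12  0.82 -2.29]
```

View pics/w_test.png

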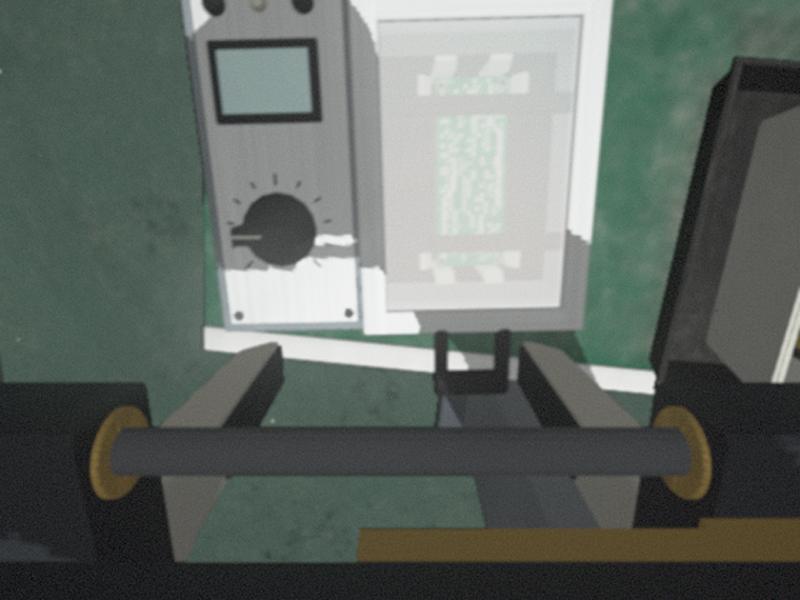

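The view shows the dial disc centred at about (280,230). Its pointer line runs (233-262, 237), so it points left, about 45° clockwise of the lower-left stop. The handle bar is at about (472,382), and the board in the nest runs along the image's vertical. I'll take a second view for heights.

{"fn": "servo_tool", "kwargs": {
  "targets": [
    [[-0.02,0.035,0.01,0,1],[-0.04,0.07,0.02,0,1],[-0.04,0.07,0.02,0,1],[-0.04,0.07,0.02,0,1],[-0.04,0.07,0.02,0,1],[-0.04,0.07,0.02,0,1],[-0.04,0.07,0.02,0,1],[-0.04,0.07,0.02,0,1],[-0.04,0.07,0.02,0,1],[-0.04,0.07,0.02,0,1]]
  ]
}}

```text
time_s: 3.63
ee_pos: [0.3729, 0.3876, 0.2135]
ee_rot: [0.999, 0.048, -0.0, 0.0]
ft_force: [-0.1, 0.8, -1.1]
opening: 0.0929
gripper_force: 0.0
```

```bash
python3 - <<'E'
from h import *
from plant import monitor
d=snap("wrist","w_test2");s=monitor.state();print(s["time_s"],s["ee_pos"],np.round(s["q"],2))
a=load("w_test");W=[]
X=np.array([[.442,.393,.1],[.378,.277,.083]])
out=np.zeros((600,800,3),np.uint8)
for i,(n,dd) in enumerate((("w_test",a),("w_test2",d))):
    for j,(u,v) in enumerate(proj(dd,X)):
        x0=int(min(max(u-40,0),480));y0=int(min(max(v-30,0),360))
        out[i*300:i*300+300,j*400:j*400+400]=crop(dd,x0,y0,x0+80,y0+60,5);print(n,j,x0,y0)
cv2.imwrite("pics/m1.png",out)
E
```

```text
3.6833 [0.37274282 0.38781484 0.21359482] [-0.72  0.48 -0.19  1.79  0.11  0.89 -2.43]
w_test 0 148 135
w_test 1 288 222
w_test2 0 240 94
w_test2 1 363 181
```

View pics/m1.png

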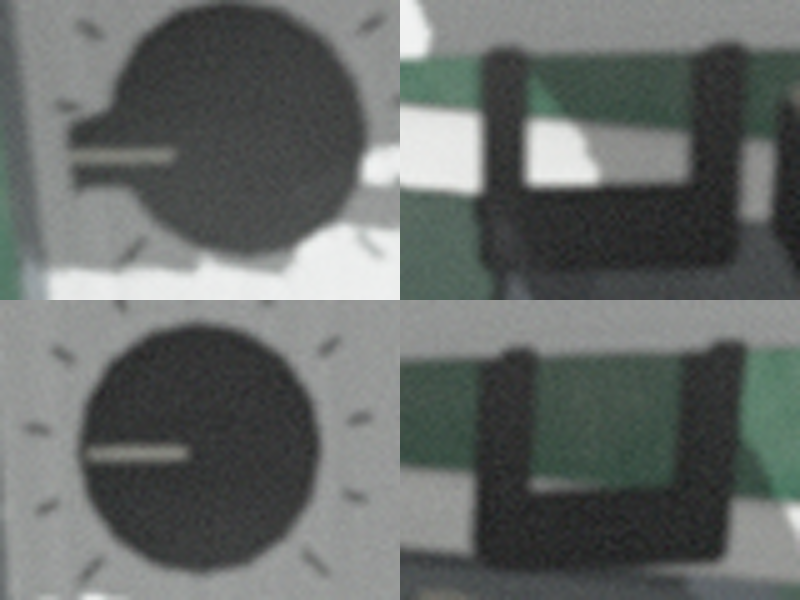

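```bash
python3 - <<'E'
from h import *
a=load("w_test");b=load("w_test2");t=load("top0")
def P(d,o,c): return (d,((c[0]+.5)/5-.5+o[0],(c[1]+.5)/5-.5+o[1]),1)
def T(name,ca,cb,j):
    oa,ob=[(148,135),(288,222)][j],[(240,94),(363,181)][j]
    x,e=tri([P(a,oa,ca),P(b,ob,cb)]);print(name,x.round(4),e);return x
o=T("line outer",(70,156),(87,153),0);i=T("line inner",(176,156),(189,153),0)
u=(o-i)[:2];u/=np.linalg.norm(u);print("dir deg",np.degrees(np.arctan2(u[1],u[0])),"centre",o[:2]-.018*u)
T("disc",(238,128),(200,147),0)
# tick ends lower left / lower right
L=T("tickL",(130,252),(90,271),0);Rr=T("tickR",(368,243),(316,263),0);T("tick UL",(88,28),(63,54),0);T("UR",(371,25),(330,46),0)
print("tick line dir",np.degrees(np.arctan2(*(L-Rr)[[1,0]])))
T("bar",(212,228),(200,225),1)
T("barL",(82,228),(75,225),1);T("barR",(340,228),(327,225),1)
T("innerL",(125,188),(130,191),1);T("innerR",(292,185),(277,187),1)
for n,uv in (("BL",(188,280)),):pass
# tester edges in w_test (800 scale): deck front-left, cover edges
for n,uv,z in [("caseFL",(222,328),.076),("caseFR",(583,329),.076),("boardL",(437,180),.063),("boardR",(507,180),.063),("nest top",(472,82),.063),("nest bot",(465,265),.063)]:
    print(n,atz(a,uv,z).round(4))
E
```

```text
line outer [0.4408 0.4111 0.1037] [np.float64(0.1), np.float64(0.1)]
line inner [0.4424 0.3956 0.1044] [np.float64(0.0), np.float64(0.0)]
dir deg 95.98314774032755 centre [0.44265281 0.39320384]
disc [0.4431 0.394  0.0764] [np.float64(0.0), np.float64(0.0)]
tickL [0.4207 0.411  0.076 ] [np.float64(0.1), np.float64(0.1)]
tickR [0.4259 0.3722 0.0749] [np.float64(0.3), np.float64(0.3)]
tick UL [0.4561 0.4184 0.0752] [np.float64(0.2), np.float64(0.2)]
UR [0.4615 0.3738 0.0749] [np.float64(0.0), np.float64(0.0)]
tick line dir 97.66566951109766
bar [0.3637 0.2734 0.0808] [np.float64(0.5), np.float64(0.5)]
barL [0.3613 0.296  0.0806] [np.float64(0.7), np.float64(0.7)]
barR [0.3668 0.2518 0.083 ] [np.float64(0.2), np.float64(0.2)]
innerL [0.3707 0.2896 0.0851] [np.float64(0.3), np.float64(0.3)]
innerR [0.3717 0.26   0.0781] [np.float64(0.2), np.float64(0.2)]
caseFL [0.3802 0.4261 0.076 ]
caseFR [0.4024 0.2108 0.076 ]
boardL [0.4789 0.3078 0.063 ]
boardR [0.4832 0.2677 0.063 ]
nest top [0.5323 0.2954 0.063 ]
nest bot [0.4312 0.2846 0.063 ]
```

{"fn": "servo_tool", "kwargs": {
  "targets": [
    [[0.01,0,0,7,0.5],[0.02,0,0,14,0.5],[0.03,0,0,21,0.5],[0.04,0,0,28,0.5],[0.05,0,0,35,0.5],[0.06,0,0,42,0.5],[0.07,0.003,0,49,0.5],[0.07,0.006,0,56,0.5],[0.07,0.006,0,63,0.5],[0.07,0.006,0,70,0.5]]
  ]
}}

```text
time_s: 4.52
ee_pos: [0.4427, 0.3942, 0.2134]
ee_rot: [0.789, 0.615, -0.0, -0.0]
ft_force: [0.2, -0.1, 0.3]
opening: 0.0464
gripper_force: 0.0
```

{"fn": "servo_tool", "kwargs": {
  "targets": [
    [[0,0,0,7,0.5],[0,0,0,14,0.5],[0,0,-0.01,20.5,0.5],[0,0,-0.03,20.5,0.5],[0,0,-0.05,20.5,0.5],[0,0,-0.07,20.5,0.5],[0,0,-0.08,20.5,0.5],[0,0,-0.08,20.5,0.5],[0,0,-0.08,20.5,0.5],[0,0,-0.08,20.5,0.5]]
  ]
}}

```text
time_s: 5.35
ee_pos: [0.4429, 0.395, 0.1348]
ee_rot: [0.669, 0.744, 0.001, -0.0]
ft_force: [-0.3, -0.2, -0.2]
opening: 0.0466
gripper_force: 0.0
```

```bash
cat >> h.py <<'E'
def st():
    from plant import monitor
    s=monitor.state();x=R.from_quat(s["ee_rot"]).as_matrix()[:,0]
    print(round(float(s["time_s"]),2),"tcp",np.round(s["ee_pos"],4),"yaw",round(float(np.degrees(np.arctan2(x[1],x[0]))),2),"q",np.round(s["q"],2),"F",np.round(s["ft_force"],1),"T",np.round(s["torque"],2),"op",round(float(s["opening"]),4),round(float(s["gripper_force"]),1));return s
E
python3 -c "from h import *;st()"
```

```text
5.35 tcp [0.4429 0.395  0.1348] yaw 96.07 q [-0.43  0.71 -0.56  1.71  0.47  0.86 -1.09] F [-0.3 -0.2 -0.2] T [-0.02 -0.06 -0.01] op 0.0466 0.0
```

{"fn": "servo_tool", "kwargs": {
  "newtons": 15,
  "targets": [
    [[0,-0.001,-0.012,0,0.5],[0,-0.001,-0.023,0,0.5],[0,-0.001,-0.023,0,0.5],[0,-0.001,-0.023,0,0.0],[0,-0.001,-0.023,0,0.0],[0,-0.001,-0.023,0,0.0],[0,-0.001,-0.023,0,0.0],[0,-0.001,-0.023,0,0.0],[0,-0.001,-0.023,0,0.0],[0,-0.001,-0.023,0,0.0]]
  ]
}}

```text
time_s: 6.18
ee_pos: [0.443, 0.3933, 0.1109]
ee_rot: [0.669, 0.744, 0.001, 0.0]
ft_force: [1.5, -0.2, -0.2]
opening: 0.0101
gripper_force: 15.0
```

{"fn": "servo_tool", "kwargs": {
  "targets": [
    [[0,0,0,5,0.0],[0,0,0,11,0.0],[0,0,0,17,0.0],[0,0,0,23,0.0],[0,0,0,28,0.0],[0,0,0,33,0.0],[0,0,0,37,0.0],[0,0,0,40,0.0],[0,0,0,40,0.0],[0,0,0,40,0.0]]
  ]
}}

```text
time_s: 7.02
ee_pos: [0.444, 0.3937, 0.1109]
ee_rot: [0.375, 0.927, 0.001, 0.001]
ft_force: [3.8, 2.1, -1.8]
opening: 0.0099
gripper_force: 15.0
```

```bash
python3 -c "from h import *;st()"
```

```text
7.02 tcp [0.444  0.3937 0.1109] yaw 135.96 q [-0.34  0.79 -0.73  1.72  0.65  0.88 -0.54] F [ 3.8  2.1 -1.8] T [ 0.38 -0.92  0.05] op 0.0099 15.0
```

Now the last few degrees, watching the torque.

{"fn": "servo_tool", "kwargs": {
  "targets": [
    [[0,0,0,1,0.0],[0,0,0,2,0.0],[0,0,0,3,0.0],[0,0,0,4,0.0],[0,0,0,5,0.0],[0,0,0,6,0.0],[0,0,0,7,0.0],[0,0,0,8,0.0],[0,0,0,8,0.0],[0,0,0,8,0.0]]
  ]
}}

```text
time_s: 7.85
ee_pos: [0.4441, 0.3939, 0.1109]
ee_rot: [0.309, 0.951, 0.001, 0.001]
ft_force: [5.1, 1.9, -2.0]
opening: 0.01
gripper_force: 15.2
```

```bash
python3 -c "from h import *;st()"
```

```text
7.85 tcp [0.4441 0.3939 0.1109] yaw 143.97 q [-0.32  0.8  -0.76  1.72  0.68  0.9  -0.43] F [ 5.1  1.9 -2. ] T [ 0.62 -1.17 -0.23] op 0.01 15.2
```

{"fn": "servo_tool", "kwargs": {
  "targets": [
    [[0,0,0,1,0.0],[0,0,0,2,0.0],[0,0,0,3,0.0],[0,0,0,4,0.0],[0,0,0,5,0.0],[0,0,0,6,0.0],[0,0,0,6,0.0],[0,0,0,6,0.0],[0,0,0,6,0.0],[0,0,0,6,0.0]]
  ]
}}

```text
time_s: 8.68
ee_pos: [0.4443, 0.3937, 0.1109]
ee_rot: [0.26, 0.966, 0.001, 0.001]
ft_force: [4.7, 2.8, -2.3]
opening: 0.0112
gripper_force: 16.8
```

```bash
python3 -c "from h import *;st()"
```

```text
8.68 tcp [0.4443 0.3937 0.1109] yaw 149.91 q [-0.31  0.81 -0.79  1.72  0.7   0.91 -0.34] F [ 4.7  2.8 -2.3] T [ 0.54 -1.19 -0.34] op 0.0112 16.8
```

{"fn": "servo_tool", "kwargs": {
  "targets": [
    [[0,0,0,0,0.5],[0,0,0,0,0.5],[0,0,0.01,0,0.6],[0,0,0.04,0,0.6],[0.01,0,0.07,5,0.7],[0.03,0,0.1,12,0.75],[0.06,-0.01,0.11,19,0.75],[0.08,-0.01,0.11,26,0.75],[0.09,-0.02,0.11,33,0.75],[0.09,-0.02,0.11,36,0.75]]
  ]
}}

```text
time_s: 9.52
ee_pos: [0.5352, 0.3701, 0.2204]
ee_rot: [-0.053, 0.999, -0.001, -0.0]
ft_force: [-0.3, 0.3, -0.2]
opening: 0.0689
gripper_force: 0.0
```

```bash
python3 - <<'E'
from h import *
st();d=snap("wrist","w_d2");u,v=proj(d,[.443,.3935,.104])[0];print(u,v)
x0=int(u-60);y0=int(v-45);print(x0,y0);cv2.imwrite("pics/d2.png",crop(d,x0,y0,x0+120,y0+90,6))
E
```

```text
9.52 tcp [0.5352 0.3701 0.2204] yaw -173.95 q [-0.13  0.83 -1.02  1.43  0.71  1.28  0.47] F [-0.3  0.3 -0.2] T [ 0.03 -0.15 -0.06] op 0.0689 0.0
324.1864120989339 99.14947206116119
264 54
```

View pics/d2.png

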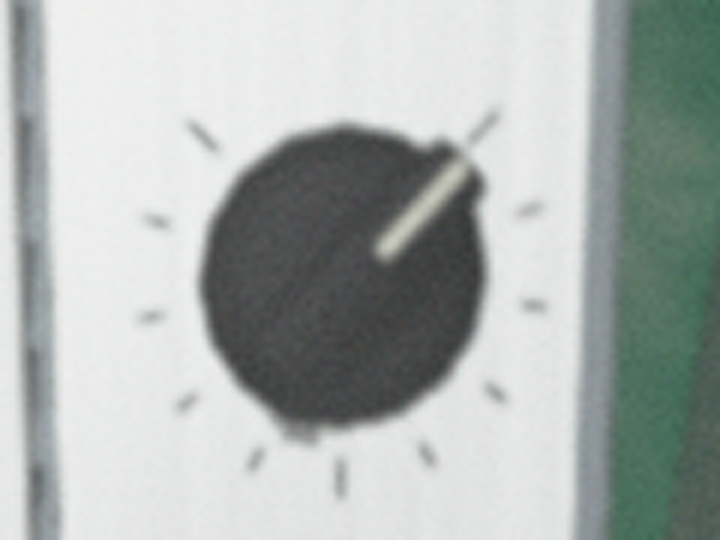

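The dial pointer at (420,205) lines up with the end tick at (485,125), so it is at the anticlockwise stop. Next is the handle.

{"fn": "servo_tool", "kwargs": {
  "targets": [
    [[-0.03,-0.016,0,0,0.75],[-0.06,-0.032,0,0,0.75],[-0.09,-0.048,0,0,0.75],[-0.12,-0.066,0,0,0.75],[-0.15,-0.084,0,0,0.75],[-0.173,-0.096,-0.02,0,0.75],[-0.173,-0.096,-0.05,0,0.75],[-0.173,-0.096,-0.08,0,0.75],[-0.173,-0.096,-0.09,0,0.75],[-0.173,-0.096,-0.09,0,0.75]]
  ]
}}

```text
time_s: 10.4
ee_pos: [0.3578, 0.2761, 0.1294]
ee_rot: [-0.054, 0.999, -0.002, -0.002]
ft_force: [0.3, -1.7, 0.7]
opening: 0.0699
gripper_force: 0.0
```

```bash
python3 -c "from h import *;st()"
```

```text
10.4 tcp [0.3578 0.2761 0.1294] yaw -173.86 q [-0.06  0.69 -1.    2.09  0.81  0.83  0.12] F [ 0.3 -1.7  0.7] T [ 0.06 -0.13  0.04] op 0.0699 0.0
```

{"fn": "servo_tool", "kwargs": {
  "newtons": 15,
  "targets": [
    [[0.001,0,-0.015,0,0.75],[0.001,0,-0.03,0,0.75],[0.001,0,-0.041,0,0.75],[0.001,0,-0.041,0,0.75],[0.001,0,-0.041,0,0.4],[0.001,0,-0.041,0,0.4],[0.001,0,-0.041,0,0.4],[0.001,0,-0.041,0,0.4],[0.001,0,-0.041,0,0.4],[0.001,0,-0.041,0,0.4]]
  ]
}}

```text
time_s: 11.23
ee_pos: [0.3611, 0.2756, 0.0902]
ee_rot: [-0.053, 0.999, -0.002, 0.001]
ft_force: [0.5, -4.0, 5.9]
opening: 0.044
gripper_force: 15.0
```

```bash
python3 - <<'E'
from h import *
st()
h=np.array([.362,.274]);ex=np.array([.9947,.1028])
for a in np.radians(np.arange(0,106,5)):
    # bar (r .207, near hinge height) start angle 180deg, rise
    dx=.207*(1-np.cos(a));print(int(round(np.degrees(a))),np.round([dx*ex[0],dx*ex[1],.207*np.sin(a)],3))
E
```

```text
11.23 tcp [0.3611 0.2756 0.0902] yaw -173.97 q [-0.11  0.74 -0.92  2.12  0.91  0.75  0.04] F [ 0.5 -4.   5.9] T [-0.84 -0.27  0.1 ] op 0.044 15.0
0 [0. 0. 0.]
5 [0.001 0.    0.018]
10 [0.003 0.    0.036]
15 [0.007 0.001 0.054]
20 [0.012 0.001 0.071]
25 [0.019 0.002 0.087]
30 [0.028 0.003 0.103]
35 [0.037 0.004 0.119]
40 [0.048 0.005 0.133]
45 [0.06  0.006 0.146]
50 [0.074 0.008 0.159]
55 [0.088 0.009 0.17 ]
60 [0.103 0.011 0.179]
65 [0.119 0.012 0.188]
70 [0.135 0.014 0.195]
75 [0.153 0.016 0.2  ]
80 [0.17  0.018 0.204]
85 [0.188 0.019 0.206]
90 [0.206 0.021 0.207]
95 [0.224 0.023 0.206]
100 [0.242 0.025 0.204]
105 [0.259 0.027 0.2  ]
```

{"fn": "servo_tool", "kwargs": {
  "targets": [
    [[0.001,0,0.018,0,0.4],[0.003,0,0.036,0,0.4],[0.007,0.001,0.054,0,0.4],[0.012,0.001,0.071,0,0.4],[0.019,0.002,0.087,0,0.4],[0.028,0.003,0.103,0,0.4],[0.037,0.004,0.119,0,0.4],[0.048,0.005,0.133,0,0.4],[0.06,0.006,0.146,0,0.4],[0.074,0.008,0.159,0,0.4]]
  ]
}}

```text
time_s: 12.07
ee_pos: [0.434, 0.2849, 0.2492]
ee_rot: [-0.054, 0.999, -0.0, -0.001]
ft_force: [1.0, 1.7, -5.2]
opening: 0.0441
gripper_force: 15.0
```

```bash
python3 -c "from h import *;st()"
```

```text
12.07 tcp [0.434  0.2849 0.2492] yaw -173.86 q [ 0.07  0.63 -1.12  1.77  0.62  1.15  0.42] F [ 1.   1.7 -5.2] T [ 0.22 -0.24  0.09] op 0.0441 15.0
```

{"fn": "servo_tool", "kwargs": {
  "targets": [
    [[0.014,0.001,0.011,0,0.4],[0.029,0.003,0.02,0,0.4],[0.045,0.004,0.029,0,0.4],[0.061,0.006,0.036,0,0.4],[0.079,0.008,0.041,0,0.4],[0.096,0.01,0.045,0,0.4],[0.114,0.011,0.047,0,0.4],[0.132,0.013,0.048,0,0.4],[0.144,0.014,0.048,0,0.4],[0.15,0.015,0.047,0,0.4]]
  ]
}}

```text
time_s: 12.9
ee_pos: [0.5848, 0.3042, 0.2974]
ee_rot: [-0.054, 0.999, 0.005, 0.001]
ft_force: [-0.6, 4.4, 5.3]
opening: 0.0438
gripper_force: 15.0
```

```bash
python3 -c "from h import *;st()"
```

```text
12.9 tcp [0.5848 0.3042 0.2974] yaw -173.82 q [-0.01  0.78 -1.07  1.3   0.67  1.43  0.65] F [-0.6  4.4  5.3] T [0.75 0.08 0.05] op 0.0438 15.0
```

{"fn": "servo_tool", "kwargs": {
  "targets": [
    [[0.005,0,0,0,0.4],[0.01,0.001,-0.001,0,0.4],[0.015,0.001,-0.002,0,0.4],[0.02,0.002,-0.003,0,0.4],[0.024,0.002,-0.003,0,0.4],[0.028,0.003,-0.004,0,0.4],[0.032,0.003,-0.005,0,0.4],[0.035,0.004,-0.006,0,0.4],[0.037,0.004,-0.007,0,0.4],[0.037,0.004,-0.007,0,0.4]]
  ]
}}

```text
time_s: 13.73
ee_pos: [0.6203, 0.3087, 0.2908]
ee_rot: [-0.055, 0.998, 0.005, 0.001]
ft_force: [-0.1, 6.5, 4.0]
opening: 0.0437
gripper_force: 15.0
```

```bash
python3 -c "from h import *;st()"
```

```text
13.73 tcp [0.6203 0.3087 0.2908] yaw -173.7 q [-0.04  0.83 -1.05  1.19  0.69  1.47  0.7 ] F [-0.1  6.5  4. ] T [ 1.15 -0.11  0.13] op 0.0437 15.0
```

{"fn": "servo_tool", "kwargs": {
  "targets": [
    [[0.001,0,0,0,0.4],[0.002,0,0,0,0.4],[0.003,0,-0.001,0,0.4],[0.004,0,-0.001,0,0.4],[0.005,-0.001,-0.001,0,0.4],[0.006,-0.001,-0.002,0,0.4],[0.006,-0.001,-0.002,0,0.4],[0.006,-0.001,-0.002,0,0.4],[0.006,-0.001,-0.002,0,0.4],[0.006,-0.001,-0.002,0,0.4]]
  ]
}}

```text
time_s: 14.57
ee_pos: [0.6208, 0.3088, 0.2907]
ee_rot: [-0.057, 0.998, 0.004, -0.004]
ft_force: [-10.3, 3.5, 11.9]
opening: 0.0443
gripper_force: 15.0
```

```bash
python3 -c "from h import *;st()"
```

```text
14.57 tcp [0.6208 0.3088 0.2907] yaw -173.41 q [-0.04  0.84 -1.05  1.18  0.69  1.48  0.71] F [-10.3   3.5  11.9] T [0.51 2.28 0.06] op 0.0443 15.0
```

{"fn": "servo_tool", "kwargs": {
  "targets": [
    [[-0.004,0,0,0,0.4],[-0.005,0,0,0,0.65],[-0.005,0,0,0,0.65],[-0.005,0,0.02,0,0.65],[-0.005,0,0.045,0,0.65],[-0.005,0,0.06,0,0.65],[-0.03,0,0.06,0,0.65],[-0.04,0,0.06,0,0.62],[-0.04,0,0.06,0,0.62],[-0.04,0,0.06,0,0.62]]
  ]
}}

```text
time_s: 15.4
ee_pos: [0.5882, 0.3017, 0.346]
ee_rot: [-0.052, 0.999, -0.001, 0.0]
ft_force: [0.1, 0.4, -1.0]
opening: 0.0577
gripper_force: 0.0
```

```bash
python3 -c "
from h import *
st();snap('wrist','wA')"
```

```text
15.4 tcp [0.5882 0.3017 0.346 ] yaw -174.0 q [-0.03  0.75 -1.07  1.19  0.64  1.54  0.69] F [ 0.1  0.4 -1. ] T [ 0.07 -0.16 -0.02] op 0.0577 0.0
```

{"fn": "servo_tool", "kwargs": {
  "targets": [
    [[-0.03,0,0,0,0.62],[-0.05,0,-0.02,0,0.62],[-0.05,0,-0.05,0,0.62],[-0.05,0,-0.08,0,0.62],[-0.05,0,-0.1,0,0.62],[-0.05,0,-0.1,0,0.62],[-0.05,0,-0.1,0,0.62],[-0.05,0,-0.1,0,0.62],[-0.05,0,-0.1,0,0.62],[-0.05,0,-0.1,0,0.62]]
  ]
}}

```text
time_s: 16.28
ee_pos: [0.5381, 0.3039, 0.2483]
ee_rot: [-0.053, 0.999, 0.001, 0.001]
ft_force: [-0.5, -0.3, -0.1]
opening: 0.0578
gripper_force: 0.0
```

```bash
python3 - <<'E'
from h import *
st();b=snap('wrist','wB');a=load('wA')
X=np.array([[.4834,.2869,.06]]);out=np.zeros((600,800,3),np.uint8)
for i,d in enumerate((a,b)):
    u,v=proj(d,X)[0];x0=int(max(u-50,0));y0=int(max(v-75,0));print(u,v,x0,y0)
    c=crop(d,x0,y0,x0+100,y0+150,4);out[:c.shape[0],i*400:i*400+c.shape[1]]=c[:600]
cv2.imwrite("pics/m2.png",out)
E
```

```text
16.28 tcp [0.5381 0.3039 0.2483] yaw -173.95 q [ 0.01  0.76 -1.06  1.5   0.68  1.28  0.54] F [-0.5 -0.3 -0.1] T [ 0.06 -0.13  0.03] op 0.0578 0.0
278.4719846631154 93.9260659777997 228 18
269.4643985590619 137.48023877675732 219 62
```

View pics/m2.png

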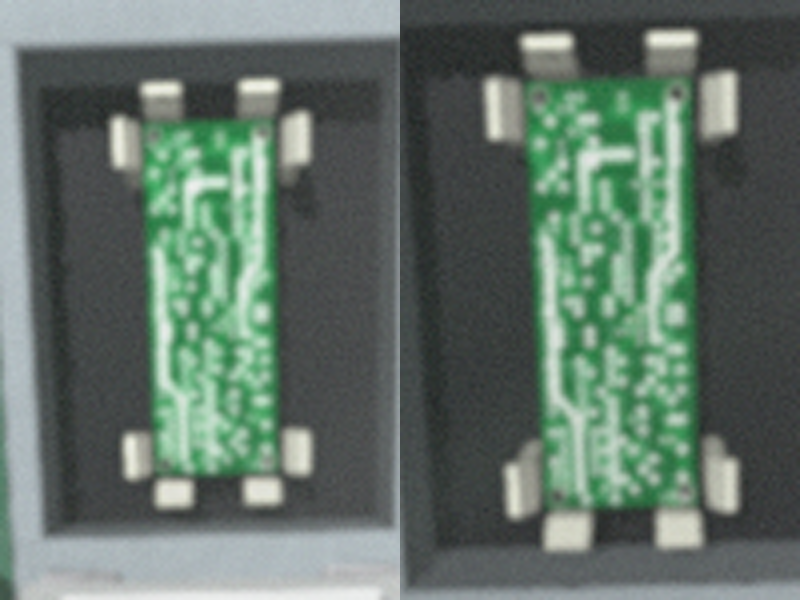

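```bash
python3 - <<'E'
from h import *
a=load('wA');b=load('wB')
def P(d,o,c): return (d,((c[0]+.5)/4-.5+o[0],(c[1]+.5)/4-.5+o[1]),1)
def T(n,ca,cb):
    x,e=tri([P(a,(228,18),ca),P(b,(219,62),cb)]);print(n,x.round(4),e[0]);return x
c=[T(n,*k) for n,k in dict(TL=((143,122),(128,82)),TR=((274,119),(286,78)),BL=((156,475),(146,508)),BR=((279,470),(296,505))).items()]
print("board",np.mean(c,0),"len",np.linalg.norm(c[0]-c[2]),"w",np.linalg.norm(c[0]-c[1]))
v=c[0]+c[1]-c[2]-c[3];print("dir",np.degrees(np.arctan2(v[1],v[0])))
g=[T("g",*k) for k in [((162,88),(148,43)),((259,86),(271,40)),((175,495),(168,530)),((262,492),(278,528)),((122,143),(95,108)),((299,140),(320,105)),((136,455),(116,490)),((299,452),(321,485))]]
print("nest",np.mean(g,0),np.mean(g[:4],0),np.mean(g[4:],0))
# waiting board: w_mid, tray w_tray
m=load('w_mid');w=load('w_tray')
print("bn",proj(m,[.632,.017,.022]),"tray",proj(w,[[.455,-.37,.021],[.405,-.37,.02]]))
out=np.zeros((600,800,3),np.uint8)
out[:,:400]=crop(m,210,0,310,150,4)
out[:,400:]=cv2.resize(w["color"][:,:,::-1],(400,300)).repeat(1,0)[:300].__class__((300,400,3)) if 0 else np.vstack([cv2.resize(w["color"][:,:,::-1],(400,300)),np.zeros((300,400,3),np.uint8)])
cv2.imwrite("pics/m3.png",out)
E
```

```text
TL [0.4332 0.2635 0.0632] 0.4
TR [0.4287 0.3021 0.0663] 0.6
BL [0.5375 0.277  0.0614] 0.0
BR [0.5315 0.3163 0.0663] 0.3
board [0.4827199  0.28972649 0.06431477] len 0.10513321410814208 w 0.03895608700429282
dir -172.41202401703345
g [0.4253 0.2687 0.0732] 0.1
g [0.4216 0.2971 0.0721] 0.1
g [0.5433 0.2835 0.0591] 0.2
g [0.5393 0.3122 0.061 ] 0.1
g [0.4406 0.2575 0.0693] 0.3
g [0.4339 0.3106 0.0673] 0.3
g [0.5313 0.27   0.072 ] 0.4
g [0.5251 0.3219 0.0685] 0.3
nest [0.48255838 0.29018354 0.06782697] [0.48237723 0.29036583 0.06637108] [0.48273953 0.29000124 0.06928286]
bn [[280.69681117  48.76176565]] tray [[299.99896684 145.58276141]
 [294.81694718 185.38441059]]
```

View pics/m3.png

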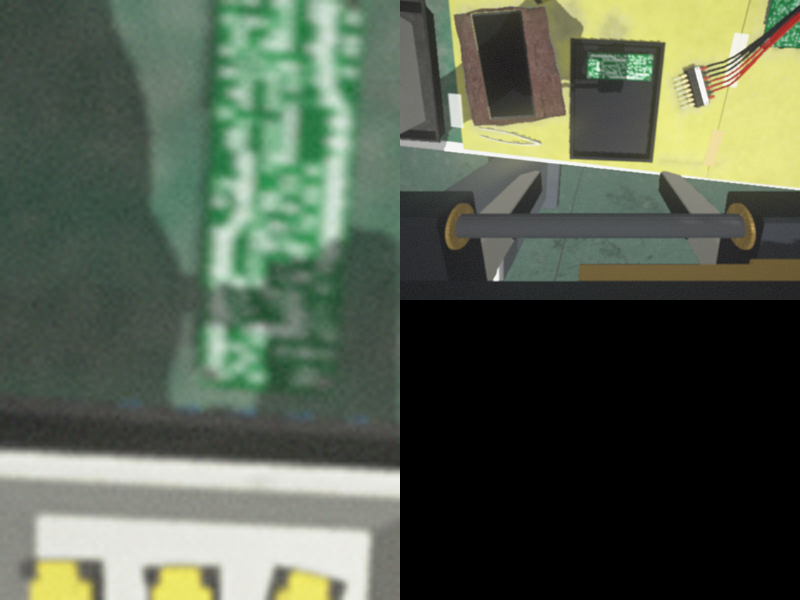

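The cover is open. The board in the nest has corners at A (143,122), (274,119), (156,475) and (279,470). The waiting board's near end is at crop (205-345,385), and the tray's -x half is empty. Now I'll grasp the tested board.

{"fn": "servo_tool", "kwargs": {
  "targets": [
    [[-0.03,-0.008,-0.01,1,0.62],[-0.055,-0.014,-0.03,1,0.62],[-0.055,-0.014,-0.06,1,0.62],[-0.055,-0.014,-0.09,1,0.62],[-0.055,-0.014,-0.12,1,0.62],[-0.055,-0.014,-0.14,1,0.62],[-0.055,-0.014,-0.14,1,0.62],[-0.055,-0.014,-0.14,1,0.62],[-0.055,-0.014,-0.14,1,0.62],[-0.055,-0.014,-0.14,1,0.62]]
  ]
}}

```text
time_s: 17.17
ee_pos: [0.4834, 0.2904, 0.1087]
ee_rot: [-0.062, 0.998, 0.001, 0.002]
ft_force: [-0.8, 0.1, -0.0]
opening: 0.0578
gripper_force: 0.0
```

```bash
python3 -c "from h import *;st()"
```

```text
17.17 tcp [0.4834 0.2904 0.1087] yaw -172.94 q [-0.02  0.84 -0.96  1.81  0.85  0.96  0.34] F [-0.8  0.1 -0. ] T [ 0.04 -0.17 -0.04] op 0.0578 0.0
```

{"fn": "servo_tool", "kwargs": {
  "newtons": 10,
  "targets": [
    [[0,0,-0.02,0,0.62],[0,0,-0.035,0,0.62],[0,0,-0.041,0,0.62],[0,0,-0.041,0,0.62],[0,0,-0.041,0,0.35],[0,0,-0.041,0,0.35],[0,0,-0.041,0,0.35],[0,0,-0.041,0,0.35],[0,0,-0.041,0,0.35],[0,0,-0.041,0,0.35]]
  ]
}}

```text
time_s: 18.0
ee_pos: [0.4828, 0.2897, 0.0663]
ee_rot: [-0.062, 0.998, 0.0, 0.001]
ft_force: [-0.7, 0.2, 3.6]
opening: 0.0397
gripper_force: 10.0
```

```bash
python3 -c "from h import *;st()"
```

```text
18.0 tcp [0.4828 0.2897 0.0663] yaw -172.93 q [-0.05  0.9  -0.91  1.84  0.91  0.89  0.29] F [-0.7  0.2  3.6] T [ 0.04 -0.17 -0.05] op 0.0397 10.0
```

{"fn": "servo_tool", "kwargs": {
  "targets": [
    [[0,0,0.008,0,0.35],[0,0,0.02,0,0.35],[0,0,0.04,0,0.35],[0,0,0.07,0,0.35],[0,0,0.1,0,0.35],[0,-0.01,0.13,0,0.35],[0,-0.04,0.135,-4,0.35],[0.005,-0.07,0.135,-10,0.35],[0.01,-0.105,0.135,-16,0.35],[0.015,-0.14,0.135,-22,0.35]]
  ]
}}

```text
time_s: 18.83
ee_pos: [0.4973, 0.1482, 0.202]
ee_rot: [0.132, 0.991, 0.0, 0.001]
ft_force: [1.0, -0.6, -1.9]
opening: 0.0395
gripper_force: 10.0
```

```bash
python3 - <<'E'
from h import *
st();w=load('w_tray');t=load('top0')
c=[atz(w,p,.021,400/560) for p in [(171,39),(263,42),(170,158),(256,161)]];print(np.round(c,4),np.mean(c,0))
v=c[0]+c[1]-c[2]-c[3];print(np.degrees(np.arctan2(v[1],v[0])),np.linalg.norm(v)/2, np.linalg.norm(c[0]-c[1]))
c=[atz(w,p,.025,400/560) for p in [(187,54),(253,54),(189,79),(251,80)]];print("done",np.round(c,4),np.mean(c,0))
E
```

```text
18.83 tcp [0.4973 0.1482 0.202 ] yaw 164.87 q [ 0.3   0.65 -1.01  1.84  0.64  1.02  0.33] F [ 1.  -0.6 -1.9] T [-0.   -0.2  -0.01] op 0.0395 10.0
[[ 0.5481 -0.2884  0.021 ]
 [ 0.5603 -0.4348  0.021 ]
 [ 0.3493 -0.3027  0.021 ]
 [ 0.3618 -0.4593  0.021 ]] [ 0.45488226 -0.37129873  0.021     ]
5.569118491232157 0.19957808164779184 0.14691674076967481
done [[ 0.5283 -0.3163  0.025 ]
 [ 0.5403 -0.4213  0.025 ]
 [ 0.4905 -0.3234  0.025 ]
 [ 0.5005 -0.425   0.025 ]] [ 0.51490633 -0.37148809  0.025     ]
```

{"fn": "servo_tool", "kwargs": {
  "targets": [
    [[0,-0.035,0,-6,0.35],[0,-0.075,0,-13,0.35],[0,-0.115,0,-20,0.35],[0,-0.155,0,-27,0.35],[-0.01,-0.195,0,-34,0.35],[-0.02,-0.235,0,-41,0.35],[-0.03,-0.275,0,-48,0.35],[-0.04,-0.315,0,-55,0.35],[-0.05,-0.355,0,-62,0.35],[-0.06,-0.39,0,-70,0.35]]
  ]
}}

```text
time_s: 19.67
ee_pos: [0.4365, -0.2434, 0.2016]
ee_rot: [0.672, 0.74, -0.0, 0.001]
ft_force: [0.1, -0.4, -0.7]
opening: 0.0397
gripper_force: 10.0
```

{"fn": "servo_tool", "kwargs": {
  "targets": [
    [[-0.01,-0.035,0,0,0.35],[-0.015,-0.07,0,0,0.35],[-0.02,-0.105,-0.01,0,0.35],[-0.022,-0.132,-0.035,0,0.35],[-0.022,-0.134,-0.07,0,0.35],[-0.022,-0.134,-0.1,0,0.35],[-0.022,-0.134,-0.11,0,0.35],[-0.022,-0.134,-0.11,0,0.35],[-0.022,-0.134,-0.11,0,0.35],[-0.022,-0.134,-0.11,0,0.35]]
  ]
}}

```text
time_s: 20.5
ee_pos: [0.4172, -0.3748, 0.0929]
ee_rot: [0.669, 0.743, 0.0, 0.002]
ft_force: [-0.4, -1.2, -0.2]
opening: 0.0392
gripper_force: 10.0
```

```bash
python3 -c "
from h import *
st();d=snap('wrist','wC');cv2.imwrite('pics/wC.png',crop(d,0,0,560,420,10/7))"
```

```text
20.5 tcp [ 0.4172 -0.3748  0.0929] yaw 95.98 q [ 1.07  0.74 -0.61  1.83  0.61  0.75  0.23] F [-0.4 -1.2 -0.2] T [-0.07 -0.14  0.  ] op 0.0392 10.0
```

View pics/wC.png

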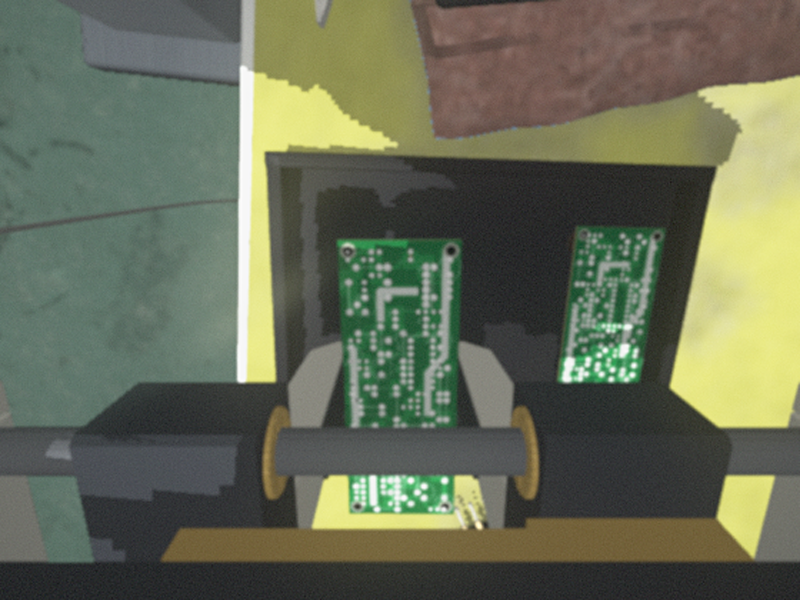

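The board is held straight between the fingers. The tray's far corners are at (270,155) and (714,166). The done board's far corners are at (577,228) and (664,230).

```bash
python3 - <<'E'
from h import *
w=load('wC')
A=atz(w,(269,155),.021);B=atz(w,(714,166),.021);print(A,B,np.linalg.norm(A-B),np.degrees(np.arctan2(*(B-A)[[1,0]])))
ex=(B-A)/np.linalg.norm(B-A);ey=np.array([-ex[1],ex[0],0]);c=(A+B)/2-.076*ey;print("tray c",c)
for p in [(577,228),(664,230),(559,383),(640,383)]:
    X=atz(w,p,.025);print("done",X.round(4),"tray frame",[(X-c)@ex,(X-c)@ey])
X=np.array([.4172,-.3748,.021]);print("tcp tray frame",[(X-c)@ex,(X-c)@ey])
for p in [(338,241),(461,240)]:
    X=atz(w,p,.088);print("held",X.round(4))
E
```

```text
[ 0.3503302  -0.30176606  0.021     ] [ 0.55041145 -0.28549174  0.021     ] 0.20074202491038823 4.650119412952565
tray c [ 0.45653221 -0.36937873  0.021     ]
done [ 0.493  -0.3191  0.025 ] tray frame [np.float64(0.04038464883182575), np.float64(0.04715644635284289)]
done [ 0.533  -0.3158  0.025 ] tray frame [np.float64(0.0805663794743925), np.float64(0.0471756233787785)]
done [ 0.5002 -0.3968  0.025 ] tray frame [np.float64(0.0412607242102978), np.float64(-0.030901585096926882)]
done [ 0.5409 -0.3926  0.025 ] tray frame [np.float64(0.08225111307606053), np.float64(-0.029983173529915207)]
tcp tray frame [np.float64(-0.03964224511328969), np.float64(-0.0022147307921406016)]
held [ 0.3917 -0.3262  0.088 ]
held [ 0.4312 -0.3217  0.088 ]
```

{"fn": "servo_tool", "kwargs": {
  "targets": [
    [[0,0,-0.02,0,0.35],[0,0,-0.04,0,0.35],[0,0,-0.05,0,0.35],[0,0,-0.056,0,0.35],[0,0,-0.058,0,0.35],[0,0,-0.059,0,0.35],[0,0,-0.06,0,0.35],[0,0,-0.061,0,0.35],[0,0,-0.061,0,0.35],[0,0,-0.061,0,0.35]]
  ]
}}

```text
time_s: 21.38
ee_pos: [0.4163, -0.3751, 0.0319]
ee_rot: [0.67, 0.743, -0.0, 0.001]
ft_force: [-2.4, 1.5, 7.8]
opening: 0.0397
gripper_force: 10.0
```

```bash
python3 -c "from h import *;st()"
```

```text
21.38 tcp [ 0.4163 -0.3751  0.0319] yaw 95.92 q [ 1.03  0.83 -0.54  1.87  0.69  0.64  0.17] F [-2.4  1.5  7.8] T [0.29 0.35 0.01] op 0.0397 10.0
```

{"fn": "servo_tool", "kwargs": {
  "targets": [
    [[0,0,0,0,0.54],[0,0,0,0,0.54],[0,0,0.005,0,0.54],[0,0,0.02,0,0.54],[0,0,0.05,0,0.54],[0,0,0.085,0,0.54],[0,0,0.118,0,0.62],[0.01,0.03,0.125,0,0.62],[0.02,0.06,0.125,0,0.62],[0.03,0.09,0.125,0,0.62]]
  ]
}}

```text
time_s: 22.22
ee_pos: [0.4456, -0.2847, 0.1559]
ee_rot: [0.671, 0.742, -0.0, 0.001]
ft_force: [-0.3, -0.2, -0.5]
opening: 0.0574
gripper_force: 0.0
```

{"fn": "servo_tool", "kwargs": {
  "targets": [
    [[0.02,0.03,0,0,0.62],[0.04,0.06,0,0,0.62],[0.06,0.09,0,0,0.62],[0.08,0.12,0,0,0.62],[0.1,0.15,0,0,0.62],[0.12,0.18,0,0,0.62],[0.134,0.21,0,0,0.62],[0.134,0.215,0,0,0.62],[0.134,0.215,0,0,0.62],[0.134,0.215,0,0,0.62]]
  ]
}}

```text
time_s: 23.05
ee_pos: [0.5788, -0.0706, 0.1544]
ee_rot: [0.67, 0.743, -0.001, -0.0]
ft_force: [0.1, -0.7, -0.3]
opening: 0.0578
gripper_force: 0.0
```

```bash
python3 -c "
from h import *
st();snap('wrist','wD');snap('top','top2')"
```

```text
23.05 tcp [ 0.5788 -0.0706  0.1544] yaw 95.92 q [ 0.47  0.69 -0.64  1.72  0.5   0.91 -0.27] F [ 0.1 -0.7 -0.3] T [-0.11 -0.11  0.03] op 0.0578 0.0
```

{"fn": "servo_tool", "kwargs": {
  "targets": [
    [[0,0.01,0.01,0,0.62],[0,0.03,0.02,0,0.62],[0,0.05,0.03,0,0.62],[0,0.07,0.03,0,0.62],[0,0.07,0.03,0,0.62],[0,0.07,0.03,0,0.62],[0,0.07,0.03,0,0.62],[0,0.07,0.03,0,0.62],[0,0.07,0.03,0,0.62],[0,0.07,0.03,0,0.62]]
  ]
}}

```text
time_s: 23.98
ee_pos: [0.5794, -0.0011, 0.1843]
ee_rot: [0.67, 0.742, -0.0, -0.0]
ft_force: [0.1, -0.4, -0.4]
opening: 0.0574
gripper_force: 0.0
```

```bash
python3 - <<'E'
from h import *
st();b=snap('wrist','wE');a=load('wD');t=load('top2')
out=np.zeros((600,800,3),np.uint8)
for i,d in enumerate((a,b)):
    u,v=proj(d,[.632,.017,.022])[0];x0=int(np.clip(u-100,0,360));y0=int(np.clip(v-50,0,320));print(u,v,x0,y0)
    out[i*300:i*300+300,:600]=crop(d,x0,y0,x0+200,y0+100,3)
u,v=proj(t,[.455,-.37,.02])[0];x0=int(u-20);y0=int(v-30);out[:180,600:720]=crop(t,x0-5,y0,x0+35,y0+60,3)
cv2.imwrite("pics/m4.png",out)
E
```

```text
23.98 tcp [ 0.5794 -0.0011  0.1843] yaw 95.79 q [ 0.37  0.65 -0.66  1.7   0.47  0.96 -0.37] F [ 0.1 -0.4 -0.4] T [-0.08 -0.09  0.01] op 0.0574 0.0
355.98710561672976 108.38946560456476 255 58
336.1722032585605 183.77276819728053 236 133
```

View pics/m4.png

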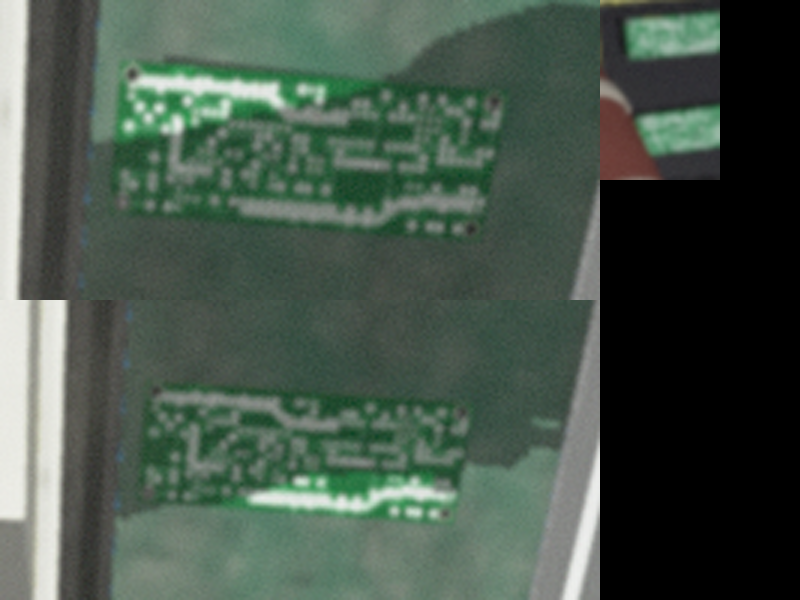

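The waiting board's corners are (121,62), (507,93), (117,206) and (483,240) in view D. In view E they are (148,385), (469,405), (138,497) and (455,523). The tray crop shows both boards lying side by side.

```bash
python3 - <<'E'
from h import *
a=load('wD');b=load('wE')
def P(d,o,c): return (d,((c[0]+.5)/3-.5+o[0],(c[1]+.5)/3-.5+o[1]),1)
c=[]
for ca,cb in [((121,62),(148,85)),((507,93),(469,105)),((117,206),(138,197)),((483,240),(455,223))]:
    x,e=tri([P(a,(255,58),ca),P(b,(236,133),cb)]);c.append(x);print(x.round(4),e)
c=np.array(c);print("c",c.mean(0))
v=c[1]+c[3]-c[0]-c[2];print("yaw",np.degrees(np.arctan2(v[1],v[0])),np.linalg.norm(v)/2,np.linalg.norm(c[0]-c[2]))
# bin-side tray rear edge, in E px(95,450)->(95,150): 
for z in(.0,.03):print(atz(b,((100/3+236),(150/3+133)),z,1))
E
```

```text
[0.5797 0.0343 0.0254] [np.float64(0.4), np.float64(0.4)]
[0.6835 0.0379 0.0217] [np.float64(0.5), np.float64(0.5)]
[ 0.5816 -0.0025  0.024 ] [np.float64(0.9), np.float64(0.9)]
[ 0.686  -0.0011  0.0218] [np.float64(0.0), np.float64(0.0)]
c [0.63271783 0.0171601  0.02321678]
yaw 1.345545427462012 0.10418737294549843 0.03686451754559246
[0.56692163 0.00679841 0.        ]
[0.56739539 0.01273971 0.03      ]
```

{"fn": "servo_tool", "kwargs": {
  "targets": [
    [[0,0,0,7,0.62],[0,0,0,14,0.62],[0,0,0,21,0.62],[0.01,0,0,28,0.62],[0.02,0.005,0,35,0.62],[0.03,0.01,0,42,0.62],[0.04,0.015,0,49,0.62],[0.05,0.018,0,56,0.62],[0.053,0.018,0,63,0.62],[0.053,0.018,0,70,0.62]]
  ]
}}

```text
time_s: 24.87
ee_pos: [0.6333, 0.0179, 0.1842]
ee_rot: [0.12, 0.993, 0.0, -0.0]
ft_force: [-0.5, -0.3, -0.7]
opening: 0.0577
gripper_force: 0.0
```

{"fn": "servo_tool", "kwargs": {
  "targets": [
    [[0,0,0,7,0.62],[0,0,-0.01,14,0.62],[0,0,-0.03,16,0.62],[0,0,-0.06,16,0.62],[0,0,-0.09,16,0.62],[0,0,-0.11,16,0.62],[0,0,-0.12,16,0.62],[0,0,-0.12,16,0.62],[0,0,-0.12,16,0.62],[0,0,-0.12,16,0.62]]
  ]
}}

```text
time_s: 25.7
ee_pos: [0.6336, 0.0187, 0.0664]
ee_rot: [-0.017, 1.0, 0.0, 0.001]
ft_force: [0.2, 0.8, 0.2]
opening: 0.0573
gripper_force: 0.0
```

```bash
python3 -c "from h import *;st()"
```

```text
25.7 tcp [0.6336 0.0187 0.0664] yaw -178.11 q [ 0.43  0.98 -0.92  1.63  0.9   1.01  0.81] F [0.2 0.8 0.2] T [ 0.05 -0.16  0.05] op 0.0573 0.0
```

{"fn": "servo_tool", "kwargs": {
  "newtons": 10,
  "targets": [
    [[-0.001,-0.001,-0.015,0,0.62],[-0.001,-0.001,-0.028,0,0.62],[-0.001,-0.001,-0.035,0,0.62],[-0.001,-0.001,-0.037,0,0.62],[-0.001,-0.001,-0.037,0,0.35],[-0.001,-0.001,-0.037,0,0.35],[-0.001,-0.001,-0.037,0,0.35],[-0.001,-0.001,-0.037,0,0.35],[-0.001,-0.001,-0.037,0,0.35],[-0.001,-0.001,-0.037,0,0.35]]
  ]
}}

```text
time_s: 26.53
ee_pos: [0.6318, 0.0174, 0.0281]
ee_rot: [-0.017, 1.0, 0.0, 0.0]
ft_force: [-0.1, 0.9, -0.5]
opening: 0.0394
gripper_force: 10.0
```

```bash
python3 -c "from h import *;st()"
```

```text
26.53 tcp [0.6318 0.0174 0.0281] yaw -178.09 q [ 0.41  1.02 -0.89  1.65  0.94  0.95  0.77] F [-0.1  0.9 -0.5] T [ 0.09 -0.2   0.04] op 0.0394 10.0
```

{"fn": "servo_tool", "kwargs": {
  "targets": [
    [[0,0,0.01,0,0.35],[0,0,0.03,0,0.35],[0,0,0.065,0,0.35],[-0.005,0,0.1,0,0.35],[-0.03,0,0.13,1,0.35],[-0.06,0.005,0.14,2,0.35],[-0.09,0.02,0.14,3,0.35],[-0.12,0.04,0.14,4,0.35],[-0.14,0.07,0.14,5,0.35],[-0.15,0.105,0.14,5.2,0.35]]
  ]
}}

```text
time_s: 27.37
ee_pos: [0.4787, 0.1207, 0.1681]
ee_rot: [-0.061, 0.998, -0.002, -0.001]
ft_force: [0.9, -0.6, -0.6]
opening: 0.0395
gripper_force: 10.0
```

{"fn": "servo_tool", "kwargs": {
  "targets": [
    [[0,0.035,0,0,0.35],[0,0.07,0,0,0.35],[0,0.105,0,0,0.35],[0,0.135,0,0,0.35],[0,0.155,0,0,0.35],[0,0.166,-0.01,0,0.35],[0,0.168,-0.03,0,0.35],[0,0.168,-0.05,0,0.35],[0,0.168,-0.055,0,0.35],[0,0.168,-0.055,0,0.35]]
  ]
}}

```text
time_s: 28.2
ee_pos: [0.4809, 0.2893, 0.1118]
ee_rot: [-0.062, 0.998, -0.001, -0.001]
ft_force: [0.2, -0.8, -0.2]
opening: 0.039
gripper_force: 10.0
```

```bash
python3 -c "
from h import *
st();d=snap('wrist','wF');cv2.imwrite('pics/wF.png',crop(d,0,0,560,420,10/7))"
```

```text
28.2 tcp [0.4809 0.2893 0.1118] yaw -172.88 q [-0.03  0.83 -0.95  1.81  0.83  0.96  0.35] F [ 0.2 -0.8 -0.2] T [ 0.07 -0.2   0.05] op 0.039 10.0
```

View pics/wF.png

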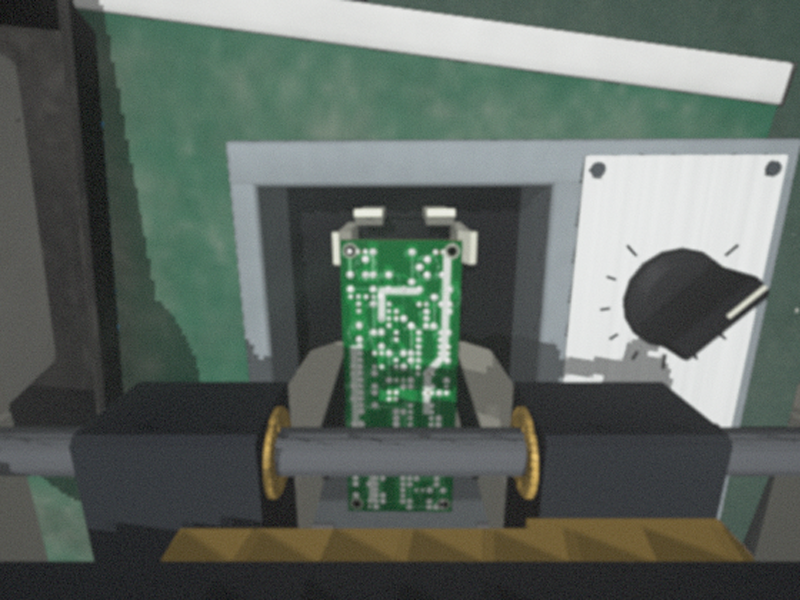

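The held board's far end is at row 240, about the same as in the earlier grasp, so it is centred on the TCP. The guides at (352,230) and (460,230) sit symmetrically about it. Lowering now.

{"fn": "servo_tool", "kwargs": {
  "targets": [
    [[0.001,0.001,-0.01,0,0.35],[0.001,0.001,-0.02,0,0.35],[0.001,0.001,-0.027,0,0.35],[0.001,0.001,-0.032,0,0.35],[0.001,0.001,-0.036,0,0.35],[0.001,0.001,-0.039,0,0.35],[0.001,0.001,-0.041,0,0.35],[0.001,0.001,-0.042,0,0.35],[0.001,0.001,-0.042,0,0.35],[0.001,0.001,-0.042,0,0.35]]
  ]
}}

```text
time_s: 29.08
ee_pos: [0.4826, 0.2913, 0.0708]
ee_rot: [-0.062, 0.998, 0.0, 0.0]
ft_force: [0.6, 0.3, -0.1]
opening: 0.0395
gripper_force: 10.0
```

```bash
python3 -c "from h import *;st()"
```

```text
29.08 tcp [0.4826 0.2913 0.0708] yaw -172.89 q [-0.06  0.89 -0.9   1.83  0.9   0.89  0.3 ] F [ 0.6  0.3 -0.1] T [ 0.04 -0.13 -0.02] op 0.0395 10.0
```

{"fn": "servo_tool", "kwargs": {
  "targets": [
    [[0,-0.001,-0.001,0,0.35],[0,-0.001,-0.002,0,0.35],[0,-0.001,-0.003,0,0.35],[0,-0.001,-0.003,0,0.35],[0,-0.001,-0.003,0,0.5],[0,-0.001,-0.003,0,0.6],[0,-0.001,-0.003,0,0.6],[0,-0.001,0.015,0,0.6],[0,-0.001,0.045,0,0.6],[0,-0.001,0.08,0,0.6]]
  ]
}}

```text
time_s: 29.92
ee_pos: [0.4816, 0.2892, 0.1498]
ee_rot: [-0.062, 0.998, -0.001, -0.002]
ft_force: [0.2, 0.2, 0.7]
opening: 0.0559
gripper_force: 0.0
```

{"fn": "servo_tool", "kwargs": {
  "targets": [
    [[0.01,0,0.03,0,0.62],[0.03,0,0.06,0,0.62],[0.05,0.01,0.095,0,0.62],[0.055,0.01,0.11,0,0.62],[0.055,0.01,0.11,0,0.62],[0.055,0.01,0.11,0,0.62],[0.055,0.01,0.11,0,0.62],[0.055,0.01,0.11,0,0.62],[0.055,0.01,0.11,0,0.62],[0.055,0.01,0.11,0,0.62]]
  ]
}}

```text
time_s: 30.75
ee_pos: [0.537, 0.2998, 0.2596]
ee_rot: [-0.062, 0.998, -0.001, -0.001]
ft_force: [0.6, 0.3, -0.3]
opening: 0.0577
gripper_force: 0.0
```

```bash
python3 - <<'E'
from h import *
st();d=snap('wrist','wG');t=snap('top','top3')
u,v=proj(d,[.4834,.289,.06])[0];x0=int(u-50);y0=int(max(v-75,0));print(x0,y0)
out=np.zeros((600,800,3),np.uint8)
out[:,:400]=crop(d,x0,y0,x0+100,y0+150,4)
u,v=proj(t,[.455,-.37,.02])[0];out[:300,400:]=crop(t,int(u)-40,int(v)-30,int(u)+40,int(v)+30,5)
u,v=proj(t,[.52,.15,.05])[0];out[300:,400:]=cv2.resize(t["color"][130:280,110:310,::-1],(400,300))
cv2.imwrite('pics/m5.png',out)
E
```

```text
30.75 tcp [0.537  0.2998 0.2596] yaw -172.85 q [ 0.01  0.74 -1.06  1.49  0.66  1.3   0.58] F [ 0.6  0.3 -0.3] T [ 0.03 -0.15  0.04] op 0.0577 0.0
227 64
```

View pics/m5.png

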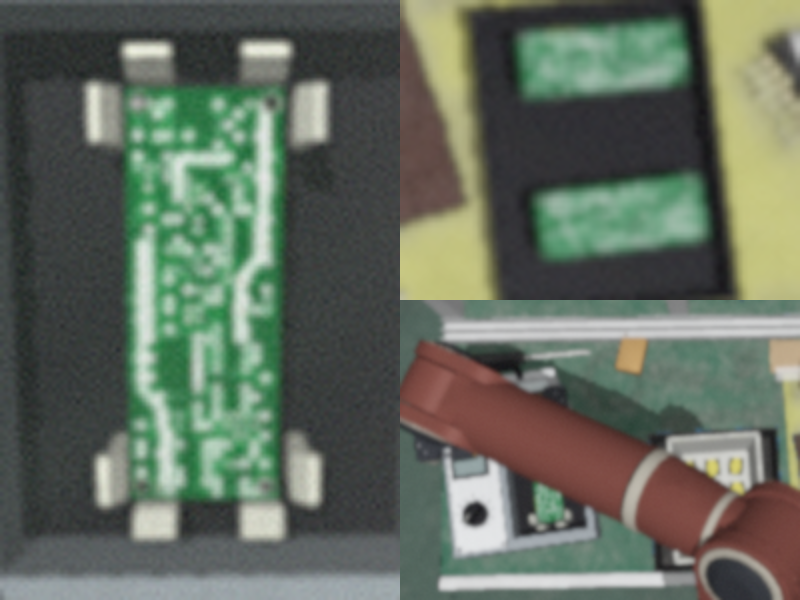

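The new board sits square between all eight guides. Both boards lie inside the tray and the cover is still back. Handing in.

```bash
python3 -c "
from plant import env
print(env.sign_off())"
```

```text
the job is handed in; nothing more can be done
None
```

The job is done and handed in at about 31 s. The dial was turned to its anticlockwise stop before the cover was eased back onto its stops; the tested board now lies in the tray, the waiting board is in the nest, both green side up, and the cover is open.

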